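# Spin the brazing turntable and brake it on the mark

### The arm

A 6-joint arm with a two-finger parallel gripper is mounted at the origin on the work surface. World frame = base frame: x ahead of the robot, y to its left, z up, the work surface at z = 0. Lengths are in mm, angles in rad, forces in N, time in s.
With the tool pointing down it reaches from about 325 to 900 mm from the base axis. Payload 3.5 kg.
Tool frame: the origin (TCP) lies on the centre line of the jaws, within the pads' length; the fingertips stand r.tip_reach ahead of it and the grasp point (between the pads) is the TCP (r.tip_reach is the distance from the TCP to the fingertips, in mm); z points along the fingers, y is the direction in which the jaws open and shut (so a half turn about z gives the same grasp; the last joint's range is limited). The gripper opens to 85 mm and grips with 20 to 120 N. Pads are 22 mm wide; open, the fingers measure 114 mm over their backs; the gripper's body (76 mm by 85 mm) begins 54 mm behind the grasp point. The pads swing forward as they close: fully open they stand 13 mm farther back than shut.
Start: joints at [-1.347, 0.276, -0.026, 1.268, 0, 1.467], TCP at [200.622, -591.923, 250.313] pointing down, gripper open.
Joint ranges: [-3.12, 3.12], [-0.85, 1.88], [-1.08, 1.24], [-1.95, 2.15], [-1.57, 1.53], [-3.14, 3.14]. Speed limits (rad/s): [2.57, 2.57, 3.14, 3.14, 3.14, 3.14].

### API

Orientations are given as a 3x3 rotation matrix whose columns are the frame's x, y, z axes.
In Python, from rig import sense, vision, r gives the robot as it stands.
- The arm moves only by the shell command python3 -m handwheel 'ROWS' [FORCE]. ROWS is JSON, a list of rows, each an object of numbers: "x", "y", "z": the shift along the world's x, y, z in m; "ax", "ay", "az": the turn, a rotation vector about the world's x, y, z in rad; "fingers": the closure, from 0 (fully open) to 1 (shut). In form: [{"x": .., "y": .., "z": .., "ax": .., "ay": .., "az": .., "fingers": ..}, ...]. A call has 1 to 12 rows; each row is the pose to reach, as a shift and turn from the pose commanded when the call began; what a row does not reach only later rows make up. A row lasts 1/10 s, in which the tool goes at most 50 mm and 8.59 degrees, less where a joint would pass 70% of its speed; a pose out of reach is approached as far as the arm can. A call with a gripper value outside its range is refused whole. The fingers move at their own pace and stop on an object; FORCE is the grip in N (left out, the last holds). Time passes only in rows, so rows that repeat a pose let the fingers close. It gives the time, the measured TCP pose, the force and the opening at its end, in the units of the state.
- sense(): the state, without advancing time (a new reading comes with each control period).
- vision.snapshot(name): name is "side" or "top" or "wrist"; returns a dict with "pixels" (400x640x3 uint8, blue, green, red), "range_z" (400x640 float32, mm along the optical axis (not along the pixel's ray), 0 where there is no reading), "K" (3x3 intrinsics, pixels), "eye" and "orientation" of the camera in the world; the wrist camera has in their place "T_tool_cam" (4x4, takes a point from camera to tool coordinates, whose origin is the TCP and whose axes are the flange's). Camera axes: x right, y down, z forward; pixel columns grow to the right and rows downward; lengths in mm; the calibration is good to about 2 mm. A picture is of the moment at which its call begins: read the wrist's pose just before it.
- r.sign_off(): hands the job in, once; it reports no verdict.
The state is a dict: "time": time; "joint_pos": joint angles; "dq": joint speeds; "joint_torque": joint torques, N m; "eef_pos": TCP position; "tcp_rot": TCP orientation; "contact_force": force on the tool from outside, world axes, zero at the start; "ft_torque": the same for the moment, N m; "grip_width": finger opening in mm.
Only numpy, scipy, OpenCV 4.12 (cv2) and the standard library are available. Lean on these libraries where they do the work, as an engineer would, in place of code of your own. Each camera call takes 0.05 s, during which the arm holds its last target. There are 200 camera calls.

### The job

Check that the brazing turntable runs freely: with the fingers, flick its wheel spinning counter-clockwise (seen from above) by a post and let it spin untouched until the red sector has passed the yellow pointer and come round again. On this or any later turn, brake the still-spinning wheel with a fingertip so that this first braking touch stops it with the red sector at the pointer, with no pushing or nudging it there afterwards. Take the fingers away and leave the wheel at rest like that; lift nothing, and leave the coupling on the hub and everything else where it is.

Things in the scene. Friction and masses are not known exactly. Their poses are not given: they have to be found in the camera images.
- turntable: Bench turntable, fixed to the table: round blue stand 170 mm across that carries a bare aluminium wheel. Origin: centre of its underside, on the table, on the wheel's vertical axis; z up; its x axis points from the wheel's axis towards the yellow pointer. A blue arm 24 mm wide runs out under the wheel to 195 mm from the axis and up to 80 mm above the table, and holds the pointer.
- hub (a point): Centre of the wheel's top face, on its vertical axis, 70 mm above the table. The wheel is a flat disc 280 mm across and 14 mm thick, level. Its smooth top between 85 and 140 mm from the axis is free of posts and is the place to brake; only the red sector is painted there.
- index (a point): Fixed point on the level of the wheel's top face, 118 mm from the axis, straight in from the tip of the yellow pointer. The pointer is a flat yellow arrow outside the wheel: tip 145 mm from the axis, reaching out to 185 mm, its top 83 mm above the table (13 mm above the wheel's top).
- mark (a point): Middle of the red painted sector on the wheel's top face, 118 mm from the axis; turns with the wheel. The sector is 36 degrees wide (18 either side of this point) and reaches from 92 to 138 mm from the axis.
- wheel (a joint): Turn of the wheel in rad, counter-clockwise from above positive, counting on over many turns, no stops; 0, 2 pi, 4 pi.. = middle of the red sector at the pointer. Starts at rest between -3.0 and -0.6. Inertia about 0.02 kg m2; a spin loses a tenth of its speed plus 0.04 rad/s each second (2 rad/s runs on for about 12 rad). A few newtons of a fingertip on top stop it almost at once; it stays put.
- post0 (a point): Centre of the top end of an upright dark steel post, 16 mm across and 30 mm high above the wheel's top, 70 mm from the axis, 60 degrees counter-clockwise from the red sector's middle; turns with the wheel.
- post1 (a point): The same, second post, 180 degrees from the red sector's middle.
- post2 (a point): The same, third post, 300 degrees counter-clockwise from the red sector's middle.
- coupling: Copper pipe coupling standing loose at the wheel's centre and turning with it: 54 mm across at the foot, 42 mm above, 40 mm high; origin at the centre of its underside. Three brass blocks 12 mm high on the wheel, out to 38 mm from the axis, surround its foot. To be left alone.
- pliers: red-handled pliers, 200 mm long; loose bystander on the table, to be left alone. Origin at its underside.
- case: blue and white marker case, 100 x 38 x 20 mm; loose bystander on the table, to be left alone. Origin at its underside.
- firebrick: terracotta firebrick, 115 x 230 x 64 mm; loose bystander on the table, to be left alone. Origin at its underside.
- flux: white jar with black cap, 66 mm across, 75 mm high; loose bystander on the table, to be left alone. Origin at its underside.
- brush: hand brush lying flat; loose bystander on the table, to be left alone. Origin at its underside.

How it is judged (in metres and radians):
On the way, in this order (a step that is already met when the one before it is completed fails the run):
1. the wheel spins counter-clockwise by itself, untouched, the red having passed the pointer and gone on to the far side (value of joint wheel above 0.3 rad and velocity of joint wheel above 0.5 rad/s and contact force between the fingers and turntable below 0.05 N and horizontal distance between mark and index above 0.19 m), for 0.1 s.
2. still spinning untouched, the red comes round towards the pointer (velocity of joint wheel above 0.2 rad/s and contact force between the fingers and turntable below 0.05 N and horizontal distance between mark and index below 0.16 m).
3. a fingertip has stopped the wheel with the red sector at the pointer (velocity of joint wheel between -0.05 and 0.05 rad/s and contact force between the fingers and turntable above 0.3 N and horizontal distance between mark and index below 0.038 m), for 0.1 s.
At the end, for the whole second after the job is handed in: The wheel is at rest (below 0.03 rad/s) with the middle of the red sector within 38 mm (about 18 degrees) of the index point at the pointer, untouched; the coupling stands on the hub within 15 mm of the axis (horizontal distance between mark and index below 0.038 m and velocity of joint wheel between -0.03 and 0.03 rad/s and horizontal distance between coupling and hub below 0.015 m and angle between coupling's own z axis and vertical below 0.1 rad and height (world z) of coupling below 0.078 m).
It fails at once if after the first turn a finger touches a wheel that is stopped or nearly stopped (below 0.25 rad/s) away from the pointer: braked in the wrong place, or pushed or nudged to the mark (value of joint wheel above 3.6 rad and contact force between the fingers and turntable above 0.2 N and velocity of joint wheel below 0.25 rad/s and horizontal distance between mark and index above 0.041 m).
It fails at once if the coupling is lifted, tipped or pushed off the hub (height (world z) of coupling above 0.082 m or angle between coupling's own z axis and vertical above 0.2 rad or horizontal distance between coupling and hub above 0.015 m).
It fails at once if a bystander is moved more than 20 mm (distance of any of pliers, case, firebrick, flux, brush from where it was at the start of the episode above 0.02 m).
It also fails if it takes over 46 s, if anything falls off the work surface, if the arm or the gripper's body presses on something with over 40 N, if the wrist force passes 120 N, or if a joint passes its speed limit or range.

## Working session

There is one attempt and no reset: what is moved stays moved. The work goes in short steps, Python scripts to look and compute and a shell command to move; the robot and the scene stay as the last step left them, time stands still between calls to the robot, and variables do not carry over. Pictures are saved under pics/ and viewed, about 8 in all and at most 12, crops included, and the job is handed in when it is done.

```bash
ls; mkdir -p pics
python3 - <<'E'
from rig import sense, vision, r
import cv2
print(sense()); print(r.tip_reach)
for n in ("top","side"):
    s=vision.snapshot(n); cv2.imwrite(f"pics/{n}0.png",s["pixels"]); print(n,s["K"],s["eye"],s["orientation"])
E
```

```text
pics
{'time': 0.0, 'joint_pos': array([-1.34741195e+00,  2.77131552e-01, -2.79118009e-02,  1.26797163e+00,
        2.21928702e-05,  1.46744304e+00]), 'dq': array([-0.00058084, -0.00161644,  0.00312323, -0.00053338,  0.00075102,
       -0.00058768]), 'joint_torque': array([ 2.06646262e-03, -4.45503473e+01,  2.95208341e+01,  1.62935781e-02,
       -4.86302940e-05,  1.45123141e-05]), 'eef_pos': array([ 200.45622345, -591.20125466,  249.14596639]), 'tcp_rot': array([[ 9.47094514e-01,  3.20954453e-01, -4.69858673e-04],
       [ 3.20954699e-01, -9.47092065e-01,  2.16844024e-03],
       [ 2.50971130e-04, -2.20452121e-03, -9.99997539e-01]]), 'contact_force': array([-0.72661803,  0.53763308,  0.40526625]), 'ft_torque': array([ 0.04354063,  0.00055224, -0.00044566]), 'grip_width': 85.54898121379945}
19.0
top [[516.75402406   0.         324.84804344]
 [  0.         516.75402406 207.85155503]
 [  0.           0.           1.        ]] [ 306.50430557    2.50236652 1877.54852077] [[-0.0302082  -0.99480806  0.09718227]
 [-0.99954235  0.03022066 -0.00134405]
 [-0.00159984 -0.0971784  -0.99526569]]
side [[503.80052153   0.         309.42891745]
 [  0.         503.80052153 199.71554868]
 [  0.           0.           1.        ]] [  229.29865497 -1053.1978844   1193.66611733] [[ 0.96462898 -0.19308572  0.17946818]
 [-0.2635131  -0.68771027  0.67647278]
 [-0.00719512 -0.69983747 -0.71426588]]
```

View pics/top0.png

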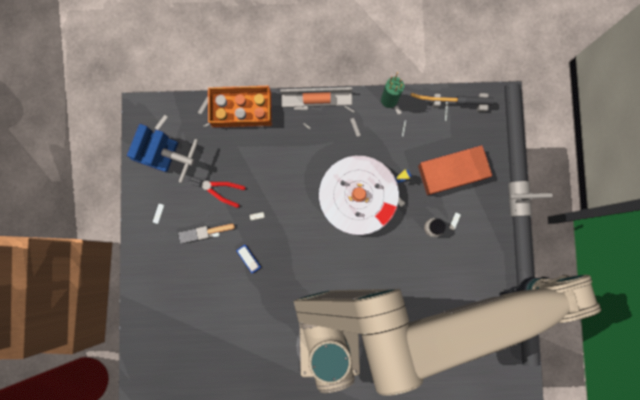

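View pics/side0.png

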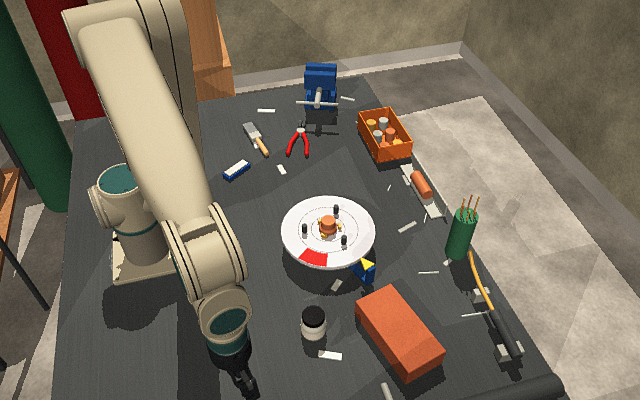

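The top view shows the wheel at about (359,195), the pointer at (403,175) and the red sector at (386,213). The side view shows the wheel at (328,230), red at (314,257) and the pointer at (368,264). The firebrick and flux jar stand near the pointer side.

```bash
cat > h.py <<'E'
from rig import sense, vision, r
import cv2, numpy as np
def cast(s,uv,z):
    uv=np.atleast_2d(np.asarray(uv,float)); d=np.c_[uv,np.ones(len(uv))]@np.linalg.inv(s["K"]).T@np.asarray(s["orientation"]).T
    e=np.asarray(s["eye"]); return e+d*((z-e[2])/d[:,2])[:,None]
def pix(m): v,u=np.nonzero(m); return np.c_[u,v]
def masks(s):
    h=cv2.cvtColor(s["pixels"],cv2.COLOR_BGR2HSV); H,S,V=[h[...,i].astype(int) for i in range(3)]
    return dict(red=((H<5)|(H>174))&(S>170)&(V>120), yel=(H>23)&(H<35)&(S>150)&(V>120), white=(S<60)&(V>150), dark=V<70)
def near(P,c,r0,r1): d=np.hypot(*(P[:,:2]-c).T); return P[(d>r0)&(d<r1)]
def circ(P):
    A=np.c_[2*P[:,:2],np.ones(len(P))]; x=np.linalg.lstsq(A,(P[:,:2]**2).sum(1),rcond=None)[0]
    return x[:2],np.sqrt(x[2]+x[:2]@x[:2])
E
python3 - <<'E'
from h import *
for n in ("top","side"):
    s=vision.snapshot(n); m=masks(s)
    w=(m["white"]|m["red"]).astype(np.uint8); w=cv2.morphologyEx(w,cv2.MORPH_OPEN,np.ones((3,3)))
    cs=cv2.findContours(w,cv2.RETR_EXTERNAL,cv2.CHAIN_APPROX_NONE)[0]
    seed=(359,195) if n=="top" else (314,257)
    c=[c for c in cs if cv2.pointPolygonTest(c,seed,False)>=0][0]
    hull=cv2.convexHull(c)[:,0]; P=cast(s,hull,70)
    C,R=circ(P); print(n,"hub",C,R)
    rz=s["range_z"]
    for name,z in (("red",70),("yel",83)):
        Q=near(cast(s,pix(m[name]),z),C,85,190)[:,:2]; q=Q.mean(0)-C
        print(name,len(Q),Q.mean(0),np.hypot(*q),np.arctan2(q[1],q[0]))
    # heights from depth
    P=pix(m["red"]); U=cast(s,P,70); k=np.hypot(*(U[:,:2]-C).T); P=P[(k>95)&(k<135)]
    d=np.c_[P,np.ones(len(P))]@np.linalg.inv(s["K"]).T*rz[P[:,1],P[:,0]][:,None]@np.asarray(s["orientation"]).T+s["eye"]
    print("wheel z by depth",np.median(d[:,2]))
    D=near(cast(s,pix(m["dark"]),95),C,50,90); 
    a=np.arctan2(*(D[:,:2]-C).T[::-1]); print("dark",np.histogram(a,24,(-np.pi,np.pi))[0])
E
```

```text
top hub [ 526.92054482 -119.4861513 ] 140.4860658722864
red 202 [ 458.12666974 -212.58487929] 115.75824118688055 -2.2071779105763474
yel 48 [ 589.29806918 -277.33406731] 169.72601490178886 -1.1944564820578958
wheel z by depth 70.44894483806638
dark [0 0 0 0 0 0 0 0 0 0 0 0 0 0 0 0 0 0 0 0 0 0 0 0]
side hub [ 530.53001265 -120.55417551] 141.07185595946035
red 315 [ 463.37511246 -211.00946151] 112.65850782678471 -2.209422050358559
yel 91 [ 594.32889322 -277.95082841] 169.8352245745935 -1.1856965157708437
wheel z by depth 72.46962442252664
dark [19  0  0  0  0  0  7 21  0  0  0  0  0  0  3 20  0  0  0  0  0  0  0 12]
```

```bash
python3 -m handwheel '[{"x":0.01,"y":0.022,"fingers":1},{"x":0.03,"y":0.067,"fingers":1},{"x":0.05,"y":0.111,"fingers":1},{"x":0.07,"y":0.156,"fingers":1},{"x":0.092,"y":0.2,"fingers":1},{"x":0.112,"y":0.245,"fingers":1},{"x":0.132,"y":0.29,"fingers":1},{"x":0.152,"y":0.335,"fingers":1},{"x":0.172,"y":0.38,"fingers":1},{"x":0.192,"y":0.425,"fingers":1},{"x":0.212,"y":0.47,"fingers":1},{"x":0.232,"y":0.515,"fingers":1}]' 20
python3 -m handwheel '[{"x":0.01,"y":0.022,"z":-0.03,"fingers":1},{"x":0.014,"y":0.032,"z":-0.07,"fingers":1},{"x":0.014,"y":0.032,"z":-0.11,"fingers":1},{"x":0.014,"y":0.032,"z":-0.13,"fingers":1},{"x":0.014,"y":0.032,"z":-0.135,"fingers":1},{"x":0.014,"y":0.032,"z":-0.135,"fingers":1}]'
python3 - <<'E'
from h import *
s=vision.snapshot("side"); cv2.imwrite("pics/side1.png",s["pixels"][100:330,180:480].repeat(2,0).repeat(2,1))
print(sense())
E
```

```text
{'time': 0.25, 'joint_pos': array([-1.34742098e+00,  2.76779979e-01, -2.70922581e-02,  1.26802362e+00,
        4.45495439e-05,  1.46737464e+00]), 'dq': array([-5.02035344e-04, -9.29012799e-05,  2.92958898e-03, -4.26758269e-04,
        5.39530242e-04, -4.22609208e-04]), 'joint_torque': array([ 2.89981026e-04, -4.45154786e+01,  2.95054203e+01,  1.07870047e-02,
       -1.00657373e-04,  5.16670482e-06]), 'eef_pos': array([ 200.54306465, -591.5813688 ,  249.75055088]), 'tcp_rot': array([[ 9.47075410e-01,  3.21011101e-01, -2.00127256e-04],
       [ 3.21011124e-01, -9.47074805e-01,  1.08207898e-03],
       [ 1.57823884e-04, -1.08905347e-03, -9.99999395e-01]]), 'contact_force': array([-2.45052355e-04, -6.37716753e-01,  3.95983499e-01]), 'ft_torque': array([-0.03305016, -0.06820466, -0.04647573]), 'grip_width': 85.22109546266574}invalid input at $[0]: expected keys x, y, z, ax, ay, az, fingers
invalid input at $[0]: expected keys x, y, z, ax, ay, az, fingers
```

View pics/side1.png

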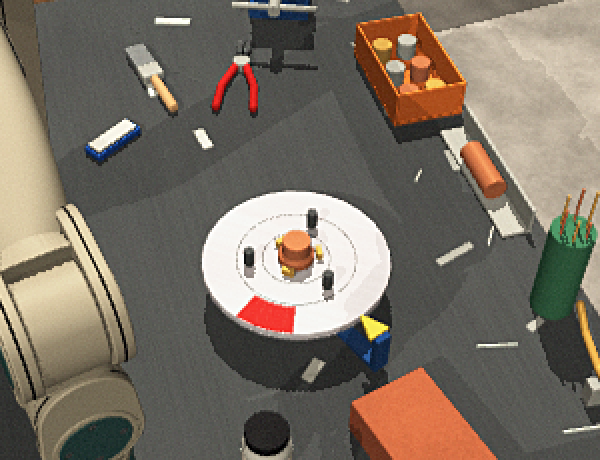

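The move was refused because every row needs all the keys. The picture shows the unchanged scene, with posts in the 2x crop at (249,256), (312,218) and (328,281), matching the computed azimuths.

```bash
python3 -m handwheel '[{"x":0.01,"y":0.022,"z":0,"ax":0,"ay":0,"az":0,"fingers":1},{"x":0.03,"y":0.067,"z":0,"ax":0,"ay":0,"az":0,"fingers":1},{"x":0.05,"y":0.111,"z":0,"ax":0,"ay":0,"az":0,"fingers":1},{"x":0.07,"y":0.156,"z":0,"ax":0,"ay":0,"az":0,"fingers":1},{"x":0.092,"y":0.2,"z":0,"ax":0,"ay":0,"az":0,"fingers":1},{"x":0.112,"y":0.245,"z":0,"ax":0,"ay":0,"az":0,"fingers":1},{"x":0.132,"y":0.29,"z":0,"ax":0,"ay":0,"az":0,"fingers":1},{"x":0.152,"y":0.335,"z":0,"ax":0,"ay":0,"az":0,"fingers":1},{"x":0.172,"y":0.38,"z":0,"ax":0,"ay":0,"az":0,"fingers":1},{"x":0.192,"y":0.425,"z":0,"ax":0,"ay":0,"az":0,"fingers":1},{"x":0.212,"y":0.47,"z":0,"ax":0,"ay":0,"az":0,"fingers":1},{"x":0.232,"y":0.515,"z":0,"ax":0,"ay":0,"az":0,"fingers":1}]' 20
python3 -m handwheel '[{"x":0.01,"y":0.022,"z":-0.03,"ax":0,"ay":0,"az":0,"fingers":1},{"x":0.014,"y":0.032,"z":-0.07,"ax":0,"ay":0,"az":0,"fingers":1},{"x":0.014,"y":0.032,"z":-0.11,"ax":0,"ay":0,"az":0,"fingers":1},{"x":0.014,"y":0.032,"z":-0.13,"ax":0,"ay":0,"az":0,"fingers":1},{"x":0.014,"y":0.032,"z":-0.135,"ax":0,"ay":0,"az":0,"fingers":1},{"x":0.014,"y":0.032,"z":-0.135,"ax":0,"ay":0,"az":0,"fingers":1}]'
python3 - <<'E'
from h import *
s=vision.snapshot("side"); cv2.imwrite("pics/side2.png",s["pixels"][100:330,180:480].repeat(2,0).repeat(2,1))
print({k:sense()[k] for k in ("time","joint_pos","eef_pos","contact_force","grip_width")})
E
```

```text
time: 1.45
eef_pos: [433.0, -75.0, 250.6]
tcp_rot: [[0.947, 0.321, 0.001], [0.321, -0.947, -0.0], [0.001, 0.001, -1.0]]
contact_force: [1.9, -0.7, 0.2]
grip_width: 0.1
time: 2.05
eef_pos: [446.1, -44.8, 114.9]
tcp_rot: [[0.947, 0.321, -0.002], [0.321, -0.947, 0.0], [-0.001, -0.001, -1.0]]
contact_force: [-0.1, 0.7, 0.5]
grip_width: -0.1
{'time': 2.1, 'joint_pos': array([-2.44652609e-01,  8.38063958e-02, -5.67333049e-01,  9.18719566e-01,
        1.15279020e-06,  2.57037674e+00]), 'eef_pos': array([447.20852333, -45.16722988, 116.00327242]), 'contact_force': array([ 0.4454338 , -0.16204626,  1.14234105]), 'grip_width': -0.13948211448079534}
```

View pics/side2.png

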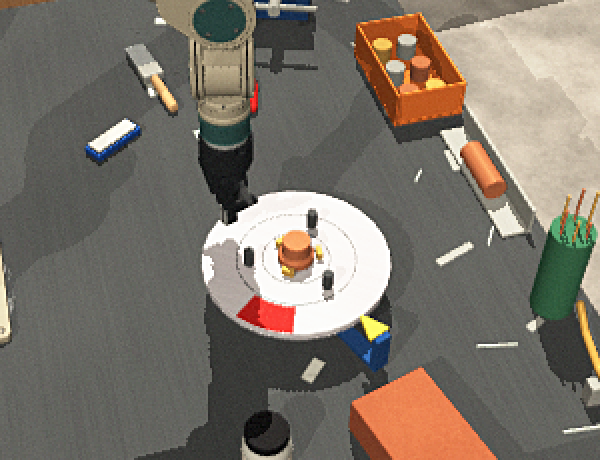

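The view is clear: fingertips sit at about (235,217) in the crop, above the wheel's near-left rim area, and the red sector is unobstructed at (267,314). Next I touch the resting wheel to find the exact brake height, which is allowed before the first turn.

```bash
python3 -m handwheel '[{"x":0,"y":0,"z":-0.01,"ax":0,"ay":0,"az":0,"fingers":1},{"x":0,"y":0,"z":-0.02,"ax":0,"ay":0,"az":0,"fingers":1},{"x":0,"y":0,"z":-0.024,"ax":0,"ay":0,"az":0,"fingers":1},{"x":0,"y":0,"z":-0.024,"ax":0,"ay":0,"az":0,"fingers":1}]' | egrep 'eef|force'
python3 -m handwheel '[{"x":0,"y":0,"z":-0.0015,"ax":0,"ay":0,"az":0,"fingers":1},{"x":0,"y":0,"z":-0.0015,"ax":0,"ay":0,"az":0,"fingers":1}]'| egrep 'eef|force'
python3 -m handwheel '[{"x":0,"y":0,"z":-0.001,"ax":0,"ay":0,"az":0,"fingers":1},{"x":0,"y":0,"z":-0.001,"ax":0,"ay":0,"az":0,"fingers":1}]'| egrep 'eef|force'
python3 -m handwheel '[{"x":0,"y":0,"z":-0.001,"ax":0,"ay":0,"az":0,"fingers":1},{"x":0,"y":0,"z":-0.001,"ax":0,"ay":0,"az":0,"fingers":1}]'| egrep 'eef|force'
```

```text
eef_pos: [445.9, -44.8, 90.6]
contact_force: [-0.3, 0.1, -0.3]
eef_pos: [446.7, -45.0, 89.9]
contact_force: [-0.5, -0.5, -0.8]
eef_pos: [447.0, -45.0, 89.1]
contact_force: [-0.2, -0.3, -0.2]
eef_pos: [447.3, -44.7, 89.0]
contact_force: [-1.7, 2.0, 8.0]
```

Contact starts at commanded TCP z of about 88.8, and 87.8 gives 8 N. Now I lift to flick height and go behind post2.

```bash
python3 -m handwheel '[{"x":0,"y":0,"z":0.006,"ax":0,"ay":0,"az":0,"fingers":1},{"x":0,"y":0,"z":0.011,"ax":0,"ay":0,"az":0,"fingers":1},{"x":-0.001,"y":-0.015,"z":0.011,"ax":0,"ay":0,"az":0,"fingers":1},{"x":-0.002,"y":-0.032,"z":0.011,"ax":0,"ay":0,"az":0,"fingers":1},{"x":-0.002,"y":-0.038,"z":0.011,"ax":0,"ay":0,"az":0,"fingers":1},{"x":-0.002,"y":-0.038,"z":0.011,"ax":0,"ay":0,"az":0,"fingers":1}]'
cat >> h.py <<'E'
C=np.array([528.5,-120.]); PT=-1.19
def wheel():
    t=sense()["time"]; s=vision.snapshot("side"); Q=near(cast(s,pix(masks(s)["red"]),70),C,85,145)[:,:2]
    q=Q-C; a=np.angle(np.exp(1j*np.arctan2(q[:,1],q[:,0])).mean()); return t,np.angle(np.exp(1j*(a-PT))),len(Q)
E
python3 - <<'E'
from h import *
print(wheel()); s=vision.snapshot("side"); cv2.imwrite("pics/side3.png",s["pixels"][160:290,240:400].repeat(4,0).repeat(4,1))
E
```

```text
time: 3.7
eef_pos: [444.8, -83.5, 99.0]
tcp_rot: [[0.948, 0.32, 0.0], [0.32, -0.948, 0.0], [0.0, 0.0, -1.0]]
contact_force: [0.1, 0.2, 0.9]
grip_width: 0.0
(3.7, np.float64(-0.9977814648114536), 317)
```

View pics/side3.png

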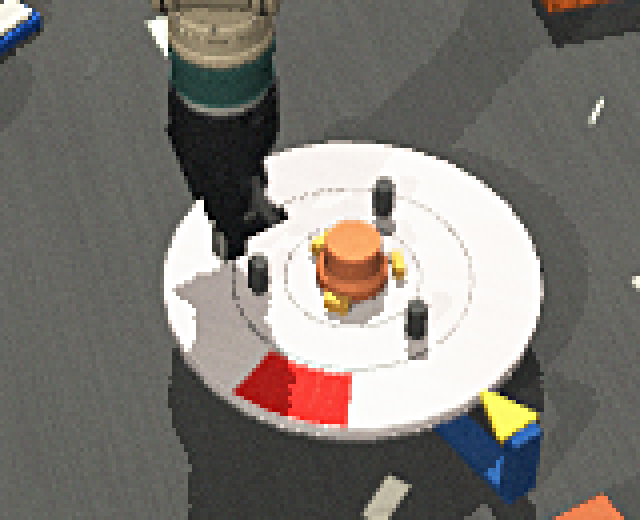

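Fingertips at (235,255) sit just behind post2 at (258,272), clear of it and below its top. The flick comes next.

```bash
python3 -m handwheel '[{"x":0.001,"y":-0.0028,"z":0,"ax":0,"ay":0,"az":0,"fingers":1},{"x":0.0026,"y":-0.0076,"z":0,"ax":0,"ay":0,"az":0,"fingers":1},{"x":0.0039,"y":-0.0114,"z":0,"ax":0,"ay":0,"az":0,"fingers":1},{"x":0.0058,"y":-0.017,"z":0,"ax":0,"ay":0,"az":0,"fingers":1},{"x":0.0083,"y":-0.0246,"z":0,"ax":0,"ay":0,"az":0,"fingers":1},{"x":0.0119,"y":-0.035,"z":0,"ax":0,"ay":0,"az":0,"fingers":1},{"x":0.0164,"y":-0.0483,"z":0,"ax":0,"ay":0,"az":0,"fingers":1},{"x":0.018,"y":-0.053,"z":0,"ax":0,"ay":0,"az":0,"fingers":1},{"x":0.018,"y":-0.053,"z":0.015,"ax":0,"ay":0,"az":0,"fingers":1},{"x":0.018,"y":-0.053,"z":0.04,"ax":0,"ay":0,"az":0,"fingers":1}]'
python3 - <<'E'
from h import *
for i in range(3): print(wheel())
s=vision.snapshot("side"); cv2.imwrite("pics/side4.png",s["pixels"][160:290,240:400].repeat(4,0).repeat(4,1))
E
```

```text
time: 4.8
eef_pos: [462.0, -136.5, 138.0]
tcp_rot: [[0.947, 0.32, -0.002], [0.32, -0.947, 0.001], [-0.002, -0.002, -1.0]]
contact_force: [0.8, -0.4, 0.2]
grip_width: -0.5
(4.8, np.float64(0.299046481190697), 296)
(4.85, np.float64(0.4064305857181505), 294)
(4.9, np.float64(0.5143780492367105), 289)
```

View pics/side4.png

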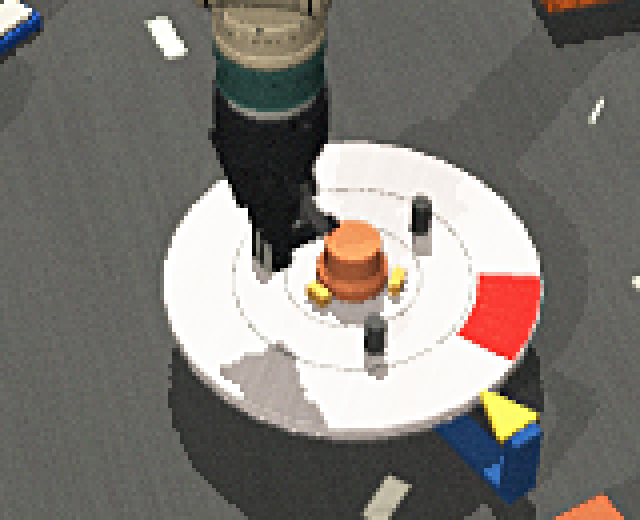

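The wheel is turning at about 2.15 rad/s, red is past the pointer at (505,315), the coupling is in place and the finger is clear. I return to hover over the brake spot.

```bash
python3 -m handwheel '[{"x":-0.006,"y":0.025,"z":0,"ax":0,"ay":0,"az":0,"fingers":1},{"x":-0.013,"y":0.06,"z":0,"ax":0,"ay":0,"az":0,"fingers":1},{"x":-0.016,"y":0.088,"z":0,"ax":0,"ay":0,"az":0,"fingers":1},{"x":-0.016,"y":0.091,"z":-0.015,"ax":0,"ay":0,"az":0,"fingers":1},{"x":-0.016,"y":0.091,"z":-0.035,"ax":0,"ay":0,"az":0,"fingers":1},{"x":-0.016,"y":0.091,"z":-0.045,"ax":0,"ay":0,"az":0,"fingers":1},{"x":-0.016,"y":0.091,"z":-0.045,"ax":0,"ay":0,"az":0,"fingers":1}]'
python3 - <<'E'
from h import *
for i in range(2): print(wheel())
E
```

```text
time: 5.7
eef_pos: [444.6, -44.5, 91.7]
tcp_rot: [[0.947, 0.321, -0.005], [0.321, -0.947, 0.001], [-0.004, -0.003, -1.0]]
contact_force: [-0.1, -0.4, -0.9]
grip_width: -0.2
(5.7, np.float64(2.143965571340512), 246)
(5.75, np.float64(2.238555857150036), 246)
```

```bash
python3 -m handwheel '[{"x":0,"y":0,"z":0,"ax":0,"ay":0,"az":0,"fingers":1},{"x":0,"y":0,"z":0,"ax":0,"ay":0,"az":0,"fingers":1},{"x":0,"y":0,"z":0,"ax":0,"ay":0,"az":0,"fingers":1},{"x":0,"y":0,"z":0,"ax":0,"ay":0,"az":0,"fingers":1},{"x":0,"y":0,"z":0,"ax":0,"ay":0,"az":0,"fingers":1},{"x":0,"y":0,"z":0,"ax":0,"ay":0,"az":0,"fingers":1},{"x":0,"y":0,"z":0,"ax":0,"ay":0,"az":0,"fingers":1},{"x":0,"y":0,"z":0,"ax":0,"ay":0,"az":0,"fingers":1},{"x":0,"y":0,"z":0,"ax":0,"ay":0,"az":0,"fingers":1},{"x":0,"y":0,"z":0,"ax":0,"ay":0,"az":0,"fingers":1},{"x":0,"y":0,"z":0,"ax":0,"ay":0,"az":0,"fingers":1},{"x":0,"y":0,"z":-0.001,"ax":0,"ay":0,"az":0,"fingers":1}]'
python3 - <<'E'
from h import *
for i in range(3): print(wheel())
E
```

```text
time: 7.0
eef_pos: [446.7, -44.9, 92.9]
tcp_rot: [[0.947, 0.321, 0.0], [0.321, -0.947, -0.0], [0.0, 0.0, -1.0]]
contact_force: [-0.1, 0.5, -0.4]
grip_width: 0.1
(7.0, np.float64(-1.749204425979734), 295)
(7.05, np.float64(-1.6614595200156579), 303)
(7.1, np.float64(-1.5764667621541224), 307)
```

The wheel is still at 1.7 rad/s. I let it make another turn, so the brake works at about 0.7 rad/s with more margin.

```bash
for i in 1 2 3; do python3 -m handwheel '[{"x":0,"y":0,"z":0,"ax":0,"ay":0,"az":0,"fingers":1},{"x":0,"y":0,"z":0,"ax":0,"ay":0,"az":0,"fingers":1},{"x":0,"y":0,"z":0,"ax":0,"ay":0,"az":0,"fingers":1},{"x":0,"y":0,"z":0,"ax":0,"ay":0,"az":0,"fingers":1},{"x":0,"y":0,"z":0,"ax":0,"ay":0,"az":0,"fingers":1},{"x":0,"y":0,"z":0,"ax":0,"ay":0,"az":0,"fingers":1},{"x":0,"y":0,"z":0,"ax":0,"ay":0,"az":0,"fingers":1},{"x":0,"y":0,"z":0,"ax":0,"ay":0,"az":0,"fingers":1},{"x":0,"y":0,"z":0,"ax":0,"ay":0,"az":0,"fingers":1},{"x":0,"y":0,"z":0,"ax":0,"ay":0,"az":0,"fingers":1},{"x":0,"y":0,"z":0,"ax":0,"ay":0,"az":0,"fingers":1},{"x":0,"y":0,"z":0,"ax":0,"ay":0,"az":0,"fingers":1}]' | egrep 'time|eef'; done
python3 - <<'E'
from h import *
for i in range(3): print(wheel())
E
```

```text
time: 8.35
eef_pos: [446.6, -44.9, 92.8]
time: 9.55
eef_pos: [446.6, -44.9, 92.8]
time: 10.75
eef_pos: [446.6, -44.9, 92.8]
(10.75, np.float64(3.1288833286004873), 112)
(10.8, np.float64(-3.082105341816734), 102)
(10.85, np.float64(-2.9778435755528934), 94)
```

```bash
python3 -m handwheel '[{"x":0,"y":0,"z":0,"ax":0,"ay":0,"az":0,"fingers":1},{"x":0,"y":0,"z":0,"ax":0,"ay":0,"az":0,"fingers":1},{"x":0,"y":0,"z":0,"ax":0,"ay":0,"az":0,"fingers":1},{"x":0,"y":0,"z":0,"ax":0,"ay":0,"az":0,"fingers":1},{"x":0,"y":0,"z":0,"ax":0,"ay":0,"az":0,"fingers":1},{"x":0,"y":0,"z":0,"ax":0,"ay":0,"az":0,"fingers":1},{"x":0,"y":0,"z":0,"ax":0,"ay":0,"az":0,"fingers":1},{"x":0,"y":0,"z":0,"ax":0,"ay":0,"az":0,"fingers":1},{"x":0,"y":0,"z":0,"ax":0,"ay":0,"az":0,"fingers":1},{"x":0,"y":0,"z":0,"ax":0,"ay":0,"az":0,"fingers":1},{"x":0,"y":0,"z":0,"ax":0,"ay":0,"az":0,"fingers":1},{"x":0,"y":0,"z":-0.001,"ax":0,"ay":0,"az":0,"fingers":1}]' | egrep 'time|eef'
python3 - <<'E'
from h import *
for i in range(4): print(wheel())
E
```

```text
time: 12.1
eef_pos: [446.7, -45.0, 91.9]
(12.1, np.float64(-1.8186924069670023), 293)
(12.15, np.float64(-1.7769672323866463), 296)
(12.2, np.float64(-1.7344983054002285), 296)
(12.25, np.float64(-1.694342796048606), 302)
```

```bash
python3 -m handwheel '[{"x":0,"y":0,"z":0,"ax":0,"ay":0,"az":0,"fingers":1},{"x":0,"y":0,"z":0,"ax":0,"ay":0,"az":0,"fingers":1},{"x":0,"y":0,"z":0,"ax":0,"ay":0,"az":0,"fingers":1},{"x":0,"y":0,"z":0,"ax":0,"ay":0,"az":0,"fingers":1},{"x":0,"y":0,"z":0,"ax":0,"ay":0,"az":0,"fingers":1},{"x":0,"y":0,"z":0,"ax":0,"ay":0,"az":0,"fingers":1},{"x":0,"y":0,"z":0,"ax":0,"ay":0,"az":0,"fingers":1},{"x":0,"y":0,"z":0,"ax":0,"ay":0,"az":0,"fingers":1},{"x":0,"y":0,"z":0,"ax":0,"ay":0,"az":0,"fingers":1},{"x":0,"y":0,"z":0,"ax":0,"ay":0,"az":0,"fingers":1},{"x":0,"y":0,"z":0,"ax":0,"ay":0,"az":0,"fingers":1},{"x":0,"y":0,"z":0,"ax":0,"ay":0,"az":0,"fingers":1}]' | egrep 'time|eef'
python3 - <<'E'
from h import *
for i in range(4): print(wheel())
E
```

```text
time: 13.5
eef_pos: [446.6, -44.9, 91.8]
(13.5, np.float64(-0.7543485061617201), 315)
(13.55, np.float64(-0.7198861318873448), 314)
(13.6, np.float64(-0.6854522131100143), 312)
(13.65, np.float64(-0.6519497330257764), 312)
```

ω is about 0.68 rad/s and the red is 0.62 rad short of the pointer, so the touch should come about 0.85 s from now.

```bash
python3 -m handwheel '[{"x":0,"y":0,"z":0,"ax":0,"ay":0,"az":0,"fingers":1},{"x":0,"y":0,"z":0,"ax":0,"ay":0,"az":0,"fingers":1},{"x":0,"y":0,"z":0,"ax":0,"ay":0,"az":0,"fingers":1},{"x":0,"y":0,"z":0,"ax":0,"ay":0,"az":0,"fingers":1},{"x":0,"y":0,"z":0,"ax":0,"ay":0,"az":0,"fingers":1},{"x":0,"y":0,"z":0,"ax":0,"ay":0,"az":0,"fingers":1},{"x":0,"y":0,"z":0,"ax":0,"ay":0,"az":0,"fingers":1},{"x":0,"y":0,"z":-0.002,"ax":0,"ay":0,"az":0,"fingers":1},{"x":0,"y":0,"z":-0.0045,"ax":0,"ay":0,"az":0,"fingers":1},{"x":0,"y":0,"z":-0.0045,"ax":0,"ay":0,"az":0,"fingers":1},{"x":0,"y":0,"z":-0.0045,"ax":0,"ay":0,"az":0,"fingers":1},{"x":0,"y":0,"z":-0.0045,"ax":0,"ay":0,"az":0,"fingers":1}]'
python3 - <<'E'
from h import *
for i in range(3): print(wheel())
print(sense()["contact_force"])
E
```

```text
time: 14.9
eef_pos: [447.5, -44.5, 89.0]
tcp_rot: [[0.947, 0.321, 0.002], [0.321, -0.947, 0.001], [0.002, -0.001, -1.0]]
contact_force: [-3.0, 3.0, 13.5]
grip_width: 0.0
(14.9, np.float64(-0.11930502881716841), 308)
(14.95, np.float64(-0.11904939816963943), 310)
(15.0, np.float64(-0.12006655807162248), 309)
[-3.36391282  2.21404288 14.50666118]
```

It stopped at -0.12 rad, about 14 mm from the index, and is at rest. Now I lift straight off.

```bash
python3 -m handwheel '[{"x":0,"y":0,"z":0.004,"ax":0,"ay":0,"az":0,"fingers":1},{"x":0,"y":0,"z":0.025,"ax":0,"ay":0,"az":0,"fingers":1},{"x":0,"y":0,"z":0.065,"ax":0,"ay":0,"az":0,"fingers":1},{"x":0,"y":0,"z":0.1,"ax":0,"ay":0,"az":0,"fingers":1},{"x":0,"y":0,"z":0.11,"ax":0,"ay":0,"az":0,"fingers":1},{"x":0,"y":0,"z":0.11,"ax":0,"ay":0,"az":0,"fingers":1}]'
python3 - <<'E'
from h import *
for i in range(4): print(wheel())
s=vision.snapshot("side"); cv2.imwrite("pics/side5.png",s["pixels"][100:330,180:480].repeat(2,0).repeat(2,1))
E
```

```text
time: 15.65
eef_pos: [448.1, -45.3, 199.0]
tcp_rot: [[0.947, 0.321, 0.004], [0.321, -0.947, -0.001], [0.004, 0.002, -1.0]]
contact_force: [-0.2, -0.1, -0.2]
grip_width: 0.2
(15.65, np.float64(-0.1008307968348241), 307)
(15.7, np.float64(-0.09985625786402985), 308)
(15.75, np.float64(-0.09710875530006359), 308)
(15.8, np.float64(-0.09681625979547005), 307)
```

View pics/side5.png

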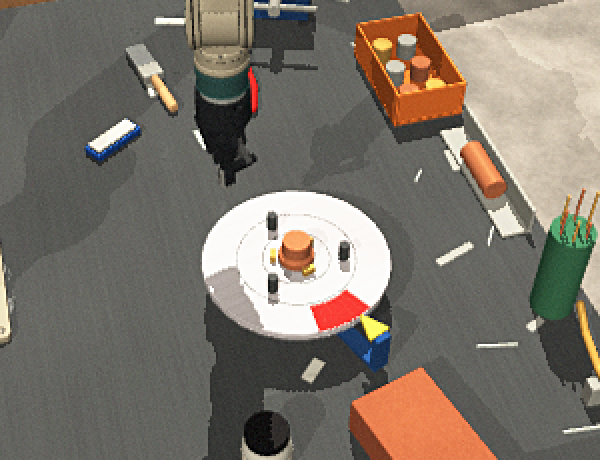

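The red sector is at (340,312), right beside the pointer at (374,328), and the coupling stands on the hub. The wheel is still creeping slightly (about 0.03 rad/s) from the release, so I wait before checking it is at rest.

```bash
python3 -m handwheel '[{"x":0,"y":0,"z":0,"ax":0,"ay":0,"az":0,"fingers":1},{"x":0,"y":0,"z":0,"ax":0,"ay":0,"az":0,"fingers":1},{"x":0,"y":0,"z":0,"ax":0,"ay":0,"az":0,"fingers":1},{"x":0,"y":0,"z":0,"ax":0,"ay":0,"az":0,"fingers":1},{"x":0,"y":0,"z":0,"ax":0,"ay":0,"az":0,"fingers":1},{"x":0,"y":0,"z":0,"ax":0,"ay":0,"az":0,"fingers":1},{"x":0,"y":0,"z":0,"ax":0,"ay":0,"az":0,"fingers":1},{"x":0,"y":0,"z":0,"ax":0,"ay":0,"az":0,"fingers":1},{"x":0,"y":0,"z":0,"ax":0,"ay":0,"az":0,"fingers":1},{"x":0,"y":0,"z":0,"ax":0,"ay":0,"az":0,"fingers":1}]' | grep time
python3 - <<'E'
from h import *
a=wheel(); [vision.snapshot("wrist") for i in range(9)]; b=wheel(); print(a,b,(b[1]-a[1])/(b[0]-a[0]))
if abs(b[1])<.2 and abs(b[1]-a[1])/(b[0]-a[0])<.01: print(r.sign_off())
E
```

```text
time: 16.9
(16.9, np.float64(-0.09472632574903782), 307) (17.4, np.float64(-0.09286278612245802), 307) 0.0037270792531595986
the job is handed in; nothing more can be done
None
```

I flicked the wheel counter-clockwise by post2 with the shut fingers, at about 2.15 rad/s. It spun untouched while the red sector passed the pointer twice. On the following approach I braked it from about 0.6 rad/s with one fingertip press of roughly 14 N. It stopped with the red sector 0.12 rad short of the pointer, and I then lifted the fingers clear and handed the job in.

- **Final position:** the red sector's middle is about -0.09 rad from the pointer, about 11 mm against the 38 mm allowed. The measured drift was 0.004 rad/s, within camera noise.
- **Small disagreement:** lifting the finger let the wheel creep about 0.02 rad closer to the pointer, at roughly 0.03 rad/s, before it died out. I waited over a second for this before handing in.
- **Coupling and bystanders:** in the last picture the coupling stands on the hub. The bystanders in view look unmoved, but I did not measure their positions again. The pliers were partly hidden behind the arm.
- **Before the flick:** one move was refused for missing keys, so nothing moved. I also touched the resting wheel once to find the brake height.

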